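# Present a cast specimen slide, label end up, over the light panel

## Task

Lift the amber cast slide out of the open mould block and find its frosted label end, the end with the small notch in one corner. Hold the slide level across its width about 10 cm above the middle of the light panel, frosted label face up and lengthwise square to the panel, its label end pointing toward the panel's blue strip and raised so that the slide slopes up at about 25 degrees. Finish while still holding it there, steady in the gripper, and leave the other things on the bench where they are.

Things in the scene. Friction and masses are not known exactly. Their poses are not given: they have to be found in the camera images.
- slide: Cast slide, 76 mm long (x), 26 wide (y), 7 thick (z), 20 to 45 g; see-through amber, a sliver of green board inside. The 22 mm at its +x end are frosted white: the label end, with a square 6x6 mm notch in its +x +y corner; the other corners are whole. Origin: centre of its underside; z points out of the label face, which faces up in the mould. Its long edges are free over the middle 44 mm.
- label_end (a point): Point on the slide's top face in the frosted end, on the centre line, 30 mm from the slide's middle toward the label end (slide x = +30, z = 7).
- plain_end (a point): The like point in the clear end (slide x = -30, z = 7).
- mould: Fixed dark grey metal block, 104 mm (x) by 56 (y), 18 high, turned any way round. Origin: centre of its underside. The slide lies along x (label end at +x), underside 12, top 19 above the bench, its ends in pockets 6 deep with 1.5 mm play. At x = -22 to 22 a channel open to both sides, floor 4 above the bench, frees its long edges for fingers; a 14 wide rib carries its middle.
- microscope: Fixed stereo microscope, 470 mm high, at the right of the bench, its eyepieces toward the robot at 330 to 390 mm height: go round it. Origin: under its base.
- panel: Fixed bench light panel, black frame with a white top, 92 mm (x) by 72 (y), top 13 above the bench; a blue strip, 18 high, runs along its +x edge, away from the robot (within 20 degrees of straight ahead). Origin: centre of its underside, on the bench; x points to the blue strip.
- battery: Bystander, loose, not to be disturbed: black pouch battery, 80x42x9 (mm). Origin: centre of its underside, on the bench.
- orange_driver: Bystander, loose, not to be disturbed: orange-handled screwdriver, 139 long, 12 thick (mm). Origin: centre of its underside, on the bench.
- cutters: Bystander, loose, not to be disturbed: red-handled side cutters, 112x45x11 (mm). Origin: centre of its underside, on the bench.
- usb: Bystander, loose, not to be disturbed: green USB stick, 50x17x8 (mm). Origin: centre of its underside, on the bench.
Mind the look-alikes: they are no part of the job. What is shaped like the panel but red is not meant.

How it is judged:
On the way:
1. the slide is lifted clear out of the mould (height (world z) of slide above 0.035 m and contact force between slide and the fingers above 0.5 N and contact force between slide and mould below 0.05 N), for 0.2 s.
At the end, for the whole second after the job is handed in: Still in the fingers, clear of mould and panel; 75 to 170 mm above the bench, within 25 mm of the panel's middle seen from above; label face up, label end on the blue strip's side and raised 10 to 40 degrees; its width level and along the panel's y within 14 degrees; at rest (contact force between slide and the fingers above 0.5 N and contact force between slide and panel below 0.05 N and contact force between slide and mould below 0.05 N and height (world z) of slide between 0.075 and 0.17 m and horizontal distance between slide and panel below 0.025 m and x of label_end in the frame of panel above 0 m and x of plain_end in the frame of panel below 0 m and angle between the y axis of slide and the y axis of panel, either way round below 0.25 rad and angle between slide's own x axis and vertical between 0.873 and 1.396 rad and angle between slide's own z axis and vertical below 0.9 rad and linear speed of slide below 0.02 m/s and angular speed of slide below 0.15 rad/s); the arm keeps its last pose, push and grip.
It fails at once if a bystander (battery, driver, cutters, USB stick) is moved by more than 20 mm (distance of any of battery, orange_driver, cutters, usb from where it was at the start of the episode above 0.02 m).
It also fails if it takes over 38 s, if anything falls off the work surface, if the arm or the gripper's body presses on something with over 40 N, if the wrist force passes 120 N, or if a joint passes its speed limit or range.

## Robot

A 7-joint arm with a two-finger parallel gripper is mounted at the origin on a cart in front of the work surface, level with it; the furniture and walls round the work are solid. World frame = base frame: x ahead of the robot, y to its left, z up, the work surface at z = 0. Lengths are in m, angles in rad, forces in N, time in s.
With the tool pointing down it reaches from about 0.425 to 0.825 m from the base axis. Payload 3.6 kg.
Tool frame: the origin (TCP) lies on the centre line of the jaws, within the pads' length; the fingertips stand 25 mm ahead of it and the grasp point (between the pads) lies 6 mm ahead of it; z points along the fingers, y is the line along which they close (so a half turn about z gives the same grasp; the last joint's range is limited). The gripper opens to 85 mm and grips with 20 to 120 N. Pads are 22 mm wide; open, the fingers measure 114 mm over their backs; the gripper's body (76 mm by 85 mm) begins 54 mm behind the grasp point. The pads swing forward as they close: fully open they stand 13 mm farther back than shut.
Start: joints at [-1.268, 0.615, -0.013, 1.423, 0.008, 1.103, -0.04], TCP at [0.21, 0.615, 0.217] pointing down, gripper open.
Joint ranges: [-3.12, 3.12], [-0.3, 2.06], [-1.34, 1.32], [0.26, 2.42], [-1.36, 4.5], [0.01, 1.98], [-2.84, 2.84]. Speed limits (rad/s): [2.79, 2.79, 3.14, 3.14, 3.14, 3.14, 3.14].

## Interface

Orientations are given as a rotation vector (axis times angle).
In Python, from rig import robot gives the robot as it stands.
- The arm moves only by the shell command python3 -m pendant 'ROWS' [OPENING] [FORCE]. ROWS is JSON, a list of rows, each an object of numbers: "tx", "ty", "tz": the shift along the tool's x, y, z in mm; "ax", "ay", "az": the turn, a rotation vector about the tool's x, y, z in rad. A call has 1 to 8 rows; each row is the pose to reach, as a shift and turn from the pose commanded when the call began, along the tool's axes at that moment; what a row does not reach only later rows make up. A row lasts 1/12 s, in which the tool goes at most 41.7 mm and 7.16 degrees, less where a joint would pass 70% of its speed; a pose out of reach is approached as far as the arm can. A call with a gripper value outside its range is refused whole. OPENING is the finger opening in mm, from 0 to 85.4, set as the call begins (- or left out, the last holds). The fingers move at their own pace and stop on an object; FORCE is the grip in N (left out, the last holds). Time passes only in rows, so rows that repeat a pose let the fingers close. It gives the time, the measured TCP pose, the force, the opening and the grip force at its end, in the units of the state.
- robot.state(): the state, without advancing time (a new reading comes with each control period).
- robot.camera(name): name is "scene" or "top" or "wrist"; returns the picture (480x640x3 uint8, red, green, blue); there is no depth.
- robot.calibration(name): a dict with "fx", "fy", "cx", "cy" (pixels), "k1" (the pictures are not rectified: a ray, as slopes to the right and down, at radius r is drawn at 1 + k1 r^2 times it, then the intrinsics apply), "rvec" (rotation vector, rad) and "tvec" (3), from world to camera coordinates, as OpenCV has them. Camera axes: x right, y down, z forward; pixel columns grow to the right and rows downward; lengths in m; the calibration is good to about 2 mm. A picture is of the moment at which its call begins: read the wrist's pose just before it. calibration takes no time and is no camera call; for the wrist camera it gives the pose at the moment of the call.
- robot.close_job(): hands the job in; it is judged then, once.
The state is a dict: "time_s": time; "q": joint angles; "dq": joint speeds; "tau": joint torques, N m; "ee_pos": TCP position; "ee_rot": TCP orientation; "force": force on the tool from outside, world axes, zero at the start; "moment": the same for the moment, N m; "width": opening from 0.0 (shut) to 1.0 (fully open); "finger_force": force on a finger pad.
Only numpy, scipy, OpenCV 4.12 (cv2) and the standard library are available. Lean on these libraries where they do the work, as an engineer would, in place of code of your own. Each camera call takes 0.05 s, during which the arm holds its last target. There are 200 camera calls.

## Working session

There is one attempt and no reset: what is moved stays moved. The work goes in short steps, Python scripts to look and compute and a shell command to move; the robot and the scene stay as the last step left them, time stands still between calls to the robot, and variables do not carry over. Pictures are saved under pics/ and viewed, at most 10 in all, crops included, and the job is handed in when it is done.

```bash
mkdir -p pics
cat > h.py <<'E'
import numpy as np, cv2
from scipy.spatial.transform import Rotation as R
from rig import robot
def ray(cal,uv):
    K=np.array([[cal['fx'],0,cal['cx']],[0,cal['fy'],cal['cy']],[0,0,1.]])
    p=cv2.undistortPoints(np.array(uv,float).reshape(-1,1,2),K,np.array([cal['k1'],0,0,0.]),None)[:,0] if 0 else None
    uv=np.array(uv,float).reshape(-1,2)
    d=(uv-[cal['cx'],cal['cy']])/[cal['fx'],cal['fy']]
    s=d.copy()
    for _ in range(30): s=d/(1+cal['k1']*(s**2).sum(1,keepdims=True))
    Rm=R.from_rotvec(cal['rvec']).as_matrix(); t=np.array(cal['tvec'])
    return -Rm.T@t, np.c_[s,np.ones(len(s))]@Rm
def onplane(cal,uv,z):
    o,d=ray(cal,uv); return o+d*((z-o[2])/d[:,2])[:,None]
E
python3 - <<'E'
from h import *
for n in ('scene','top'):
    im=robot.camera(n); cv2.imwrite(f'pics/{n}0.png',im[:,:,::-1]); 
    c=robot.calibration(n); print(n,c, ray(c,[[320,240]])[0])
print(robot.state())
E
```

```text
scene {'fx': 619.0790203207355, 'fy': 619.0790203207355, 'cx': 317.6588842017093, 'cy': 236.76130070634028, 'k1': 0.03539787739804635, 'rvec': array([ 1.13908945, -2.33978686,  1.04654967]), 'tvec': array([0.26253021, 0.39988174, 1.10715457])} [-0.25357332  0.56307214  1.03598702]
top {'fx': 465.324337051787, 'fy': 465.324337051787, 'cx': 318.83373940732787, 'cy': 239.12644050003925, 'k1': 0.005184664491690524, 'rvec': array([ 2.12117648, -2.15397527,  0.13299313]), 'tvec': array([-0.0861111 ,  0.57588761,  1.04916804])} [ 0.41811402 -0.11508197  1.11881724]
{'time_s': 0.1, 'q': array([-1.26845884,  0.61582324, -0.01262376,  1.42478265,  0.00809307,
        1.10342064, -0.04036712]), 'dq': array([-0.00036753, -0.0006875 , -0.00203124, -0.00263995,  0.00022557,
       -0.00014119, -0.00184457]), 'tau': array([ 1.34521972e-03, -4.70381963e+01,  2.60434058e-01, -1.71572167e+01,
        1.01552607e-02,  5.94585756e-03, -1.34585175e-06]), 'ee_pos': array([0.20965626, 0.61447038, 0.21613897]), 'ee_rot': array([-0.5139945 , -3.09888351,  0.0036991 ]), 'force': array([-0.56438531,  0.27689191,  0.4684425 ]), 'moment': array([-0.03185728,  0.02469985, -0.00356896]), 'finger_force': 0.0, 'width': 0.9976949831494999}
```

View pics/top0.png

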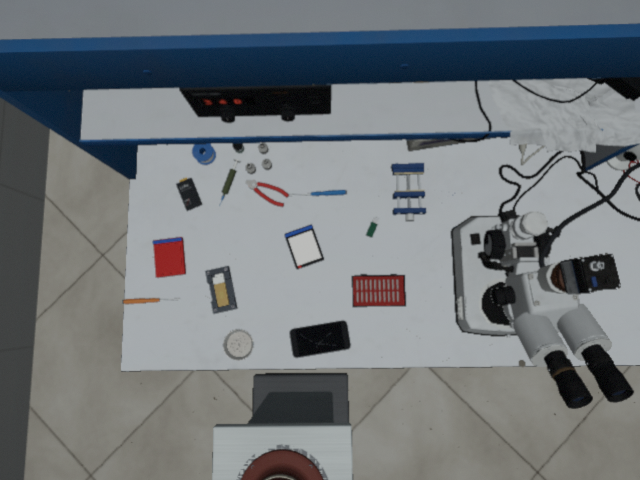

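View pics/scene0.png

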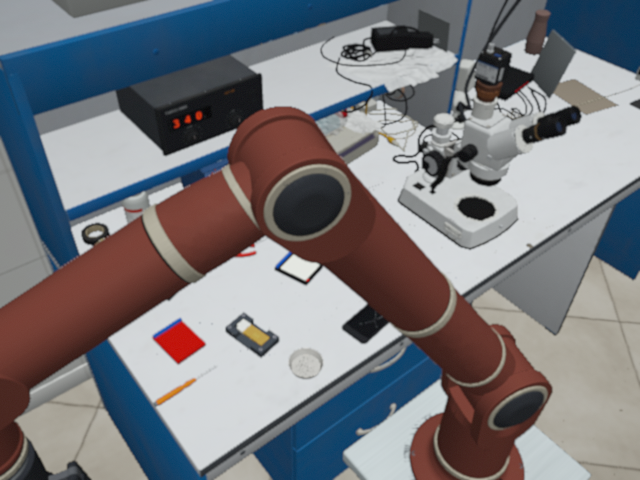

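The top view shows the mould with the amber slide at (221,288), frosted end up-image. The white panel with its blue strip is at (304,247). Panel candidates are the white one (304,247) and the red one (169,257). The white one fits, since red is excluded. Next I'll confirm in one enlarged crop and measure.

Run:
```python
from h import *
im=cv2.imread('pics/top0.png'); c=robot.calibration('top')
cv2.imwrite('pics/crop1.png',cv2.resize(im[215:325,140:335],None,fx=4,fy=4,interpolation=cv2.INTER_CUBIC))
hsv=cv2.cvtColor(im,cv2.COLOR_BGR2HSV)
def rect(m,box,z,name):
    x0,y0,x1,y1=box; mm=np.zeros_like(m); mm[y0:y1,x0:x1]=m[y0:y1,x0:x1]
    cs,_=cv2.findContours(mm,cv2.RETR_EXTERNAL,cv2.CHAIN_APPROX_NONE)
    k=max(cs,key=cv2.contourArea); p=onplane(c,k[:,0],z)[:,:2]*1000
    r=cv2.minAreaRect(p.astype(np.float32)); print(name,r, cv2.minAreaRect(k)[0])
v=hsv[:,:,2]; s=hsv[:,:,1]; h=hsv[:,:,0]
rect(((v<130)&(s<110)).astype(np.uint8)*255,(195,255,250,325),.018,'mould')
rect(((h>12)&(h<30)&(s>70)).astype(np.uint8)*255,(195,255,250,325),.019,'amber')
rect(((v>150)&(s<60)).astype(np.uint8)*255,(208,268,232,284),.019,'frost')
rect(((v<110)|((h>95)&(h<130)&(s>100))).astype(np.uint8)*255,(275,215,335,280),.013,'panel')
rect(((h>100)&(h<130)&(s>120)).astype(np.uint8)*255,(275,215,335,280),.018,'blue')
```

```text
mould ((462.0821228027344, 138.90036010742188), (104.37177276611328, 58.487144470214844), 12.067090034484863) (220.7692413330078, 289.34619140625)
amber ((449.70550537109375, 137.97555541992188), (52.84973907470703, 28.088970184326172), 12.197037696838379) (221.00001525878906, 294.5)
frost ((487.36175537109375, 145.74354553222656), (21.37269401550293, 23.789648056030273), 0.9136857986450195) (218.0, 278.5)
panel ((561.3966064453125, -58.089996337890625), (89.69828033447266, 70.72794342041016), 18.690441131591797) (303.8363037109375, 246.53228759765625)
blue ((598.3566284179688, -45.24843215942383), (8.939279556274414, 65.96925354003906), 19.274124145507812) (298.1751708984375, 230.98175048828125)
```

View pics/crop1.png

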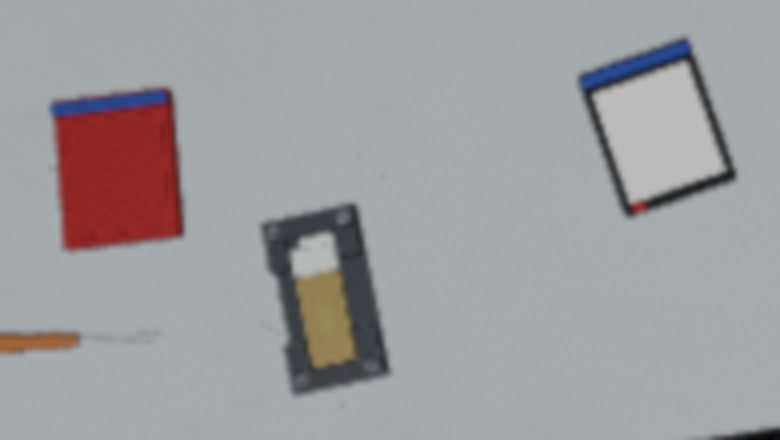

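The crop confirms it. The notch is at the top-left of the frosted end at crop (296,240), so the slide's +x points away from the robot at a yaw of about 12°. The white panel with a blue strip is the target, at a yaw of about 19°, and the red one is the look-alike. Next I'll compute the move to a hover pose.

```bash
cat >> h.py <<'E'
def go(pos,yaw,pitch=0,flip=0):
    """tool target: tool y along +-slide y (slide yaw, nose up by pitch, deg); prints shift mm/turn rad in tool axes"""
    s=robot.state(); A=R.from_rotvec(s['ee_rot'])
    S=R.from_euler('ZY',[yaw,-pitch],degrees=True)*R.from_euler('x',180,degrees=True)
    T=S*R.from_euler('z',180 if flip else 0,degrees=True)
    d=A.inv().apply(np.array(pos)-s['ee_pos'])*1000
    print('t',s['time_s'],'pos',s['ee_pos'].round(4),'shift',d.round(1),'turn',(A.inv()*T).as_rotvec().round(4),'q',s['q'].round(2),'F',s['force'].round(1),'w',round(s['width'],3),'ff',round(s['finger_force'],1))
    return T
E
python3 -c "
from h import *
for f in (0,1): go([.4615,.1395,.16],12.1,0,f)"
```

```text
t 0.1 pos [0.2097 0.6145 0.2161] shift [-391.7 -368.1   57. ] turn [-8.0000e-04  3.1000e-03  2.6017e+00] q [-1.27  0.62 -0.01  1.42  0.01  1.1  -0.04] F [-0.6  0.3  0.5] w 0.998 ff 0.0
t 0.1 pos [0.2097 0.6145 0.2161] shift [-391.7 -368.1   57. ] turn [-0.0023 -0.0006 -0.5399] q [-1.27  0.62 -0.01  1.42  0.01  1.1  -0.04] F [-0.6  0.3  0.5] w 0.998 ff 0.0
```

```bash
python3 -m pendant '[{"tx":-392,"ty":-368,"tz":57,"az":-0.54},{"tx":-392,"ty":-368,"tz":57,"az":-0.54},{"tx":-392,"ty":-368,"tz":57,"az":-0.54},{"tx":-392,"ty":-368,"tz":57,"az":-0.54},{"tx":-392,"ty":-368,"tz":57,"az":-0.54},{"tx":-392,"ty":-368,"tz":57,"az":-0.54},{"tx":-392,"ty":-368,"tz":57,"az":-0.54},{"tx":-392,"ty":-368,"tz":57,"az":-0.54}]' 60; python3 -c "
from h import *
go([.4615,.1395,.16],12.1,0,1)"
```

```text
t 0.1 pos [0.2097 0.6145 0.2161] shift [-391.7 -368.1   57. ] turn [-0.0023 -0.0006 -0.5399] q [-1.27  0.62 -0.01  1.42  0.01  1.1  -0.04] F [-0.6  0.3  0.5] w 0.998 ff 0.0schema error: expected keys tx, ty, tz, ax, ay, az
```

All six keys are required.

```bash
python3 -m pendant '[{"tx":-392,"ty":-368,"tz":57,"ax":0,"ay":0,"az":-0.54},{"tx":-392,"ty":-368,"tz":57,"ax":0,"ay":0,"az":-0.54},{"tx":-392,"ty":-368,"tz":57,"ax":0,"ay":0,"az":-0.54},{"tx":-392,"ty":-368,"tz":57,"ax":0,"ay":0,"az":-0.54},{"tx":-392,"ty":-368,"tz":57,"ax":0,"ay":0,"az":-0.54},{"tx":-392,"ty":-368,"tz":57,"ax":0,"ay":0,"az":-0.54},{"tx":-392,"ty":-368,"tz":57,"ax":0,"ay":0,"az":-0.54},{"tx":-392,"ty":-368,"tz":57,"ax":0,"ay":0,"az":-0.54}]' 60; python3 -c "
from h import *
go([.4615,.1395,.16],12.1,0,1)"
```

```text
time_s: 0.77
ee_pos: [0.3658, 0.3203, 0.1817]
ee_rot: [0.331, -3.124, 0.001]
force: [1.5, 0.7, -0.2]
width: 0.706
finger_force: 0.0
t 0.7667 pos [0.3658 0.3203 0.1817] shift [ -55.7 -196.8   21.8] turn [-0.0003 -0.0004  0.0002] q [-0.66  0.41 -0.15  1.93  0.08  0.81  0.93] F [ 1.5  0.7 -0.2] w 0.706 ff 0.0
```

```bash
python3 -m pendant '[{"tx":-45,"ty":-180,"tz":20,"ax":0,"ay":0,"az":0},{"tx":-45,"ty":-180,"tz":20,"ax":0,"ay":0,"az":0},{"tx":-45,"ty":-180,"tz":20,"ax":0,"ay":0,"az":0},{"tx":-45,"ty":-180,"tz":20,"ax":0,"ay":0,"az":0},{"tx":-45,"ty":-180,"tz":20,"ax":0,"ay":0,"az":0},{"tx":-45,"ty":-180,"tz":20,"ax":0,"ay":0,"az":0},{"tx":-45,"ty":-180,"tz":20,"ax":0,"ay":0,"az":0},{"tx":-45,"ty":-180,"tz":20,"ax":0,"ay":0,"az":0}]'
python3 - <<'E'
from h import *
go([.4615,.1395,.16],12.1,0,1)
c=robot.calibration('wrist'); im=robot.camera('wrist')[:,:,::-1]; cv2.imwrite('pics/w1.png',im)
import json; json.dump({k:np.array(v).tolist() for k,v in c.items()},open('w1.json','w'))
E
```

```text
time_s: 1.43
ee_pos: [0.4464, 0.157, 0.162]
ee_rot: [0.333, -3.123, -0.001]
force: [0.2, 0.6, 0.1]
width: 0.705
finger_force: 0.0
t 1.4333 pos [0.4464 0.157  0.162 ] shift [-11.  -20.3   1.9] turn [ 0.001  -0.0006  0.0015] q [-0.29  0.42 -0.13  1.99  0.07  0.74  1.32] F [0.2 0.6 0.1] w 0.705 ff 0.0
```

View pics/w1.png

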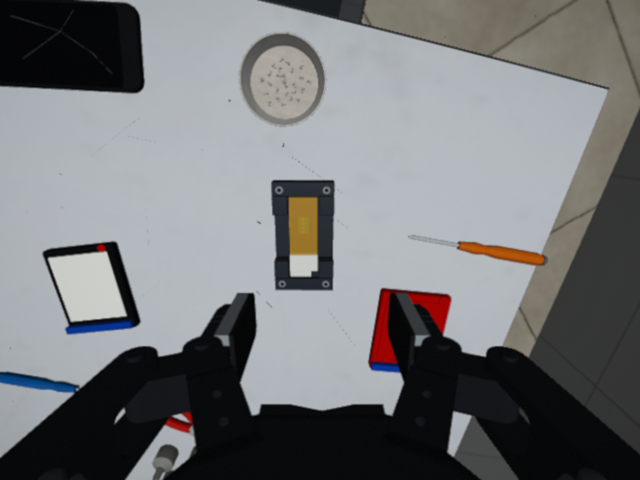

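The wrist view shows the mould at (303,235), with the notch at the lower right of the frosted end (316,274). I'll measure with this view.

Run:
```python
from h import *; import json
c={k:np.array(v) for k,v in json.load(open('w1.json')).items()}
im=cv2.imread('pics/w1.png'); hsv=cv2.cvtColor(im,cv2.COLOR_BGR2HSV); h,s,v=cv2.split(hsv)
def rect(m,box,z,name):
    x0,y0,x1,y1=box; mm=np.zeros(m.shape,np.uint8); mm[y0:y1,x0:x1]=m[y0:y1,x0:x1]*255
    k=max(cv2.findContours(mm,cv2.RETR_EXTERNAL,cv2.CHAIN_APPROX_NONE)[0],key=cv2.contourArea)
    k=cv2.convexHull(k); print(name,cv2.minAreaRect((onplane(c,k[:,0],z)[:,:2]*1000).astype(np.float32)),cv2.minAreaRect(k)[0:2])
rect(v<110,(262,170,345,300),.018,'mould')
am=(h>10)&(h<32)&(s>90)
rect(am,(280,185,325,265),.019,'amber')
rect(am|((v>150)&(s<60)),(284,192,323,280),.019,'slide')
pm=(v<90)|((h>100)&(h<130)&(s>120))
rect((v>180)&(s<50),(50,245,132,328),.013,'panelwhite')
rect((h>100)&(h<130)&(s>120),(50,300,145,340),.018,'blue')
```

```text
mould ((462.1274108886719, 143.9831085205078), (104.34212493896484, 54.9853401184082), 12.08323860168457) ((302.5, 234.5), (109.0, 61.0))
amber ((451.31573486328125, 141.62022399902344), (54.35129928588867, 26.142244338989258), 11.946232795715332) ((302.5, 225.0), (58.0, 29.0))
slide ((461.62774658203125, 143.802001953125), (75.43189239501953, 26.142244338989258), 11.946232795715332) ((302.5, 235.5), (79.0, 29.0))
panelwhite ((559.3787231445312, -54.75535202026367), (68.68436431884766, 58.80598449707031), 18.618270874023438) ((86.82376861572266, 286.7098693847656), (76.66859436035156, 56.87571716308594))
blue ((596.9288940429688, -38.93212127685547), (10.631126403808594, 73.74830627441406), 18.70387077331543) ((100.32556915283203, 325.7121276855469), (9.540072441101074, 69.35365295410156))
```

```bash
python3 -c "
from h import *
go([.4617,.1435,.09],12,0,1)"
```

```text
t 1.4833 pos [0.4463 0.1576 0.1621] shift [-12.  -17.1  72. ] turn [ 0.0011 -0.0004  0.0048] q [-0.29  0.42 -0.13  1.99  0.07  0.74  1.32] F [ 0.3 -0.   0.3] w 0.703 ff 0.0
```

```bash
python3 -m pendant '[{"tx":-6,"ty":-8,"tz":20,"ax":0,"ay":0,"az":0.005},{"tx":-12,"ty":-17,"tz":45,"ax":0,"ay":0,"az":0.005},{"tx":-12,"ty":-17,"tz":72,"ax":0,"ay":0,"az":0.005},{"tx":-12,"ty":-17,"tz":72,"ax":0,"ay":0,"az":0.005},{"tx":-12,"ty":-17,"tz":72,"ax":0,"ay":0,"az":0.005},{"tx":-12,"ty":-17,"tz":72,"ax":0,"ay":0,"az":0.005}]'
python3 - <<'E'
from h import *
go([.4617,.1435,.032],12,0,1)
c=robot.calibration('wrist'); im=robot.camera('wrist')[:,:,::-1]; cv2.imwrite('pics/w2.png',im)
import json; json.dump({k:np.array(v).tolist() for k,v in c.items()},open('w2.json','w'))
hsv=cv2.cvtColor(np.ascontiguousarray(im),cv2.COLOR_BGR2HSV); h,s,v=cv2.split(hsv)
am=((h>10)&(h<32)&(s>90)).astype(np.uint8)*255
k=max(cv2.findContours(am,cv2.RETR_EXTERNAL,cv2.CHAIN_APPROX_NONE)[0],key=cv2.contourArea)
print(cv2.minAreaRect((onplane(c,k[:,0],.019)[:,:2]*1000).astype(np.float32)),cv2.minAreaRect(k))
E
```

```text
time_s: 1.98
ee_pos: [0.4625, 0.1435, 0.0911]
ee_rot: [-0.328, 3.123, 0.002]
force: [-0.6, 0.0, -0.2]
width: 0.702
finger_force: 0.0
t 1.9833 pos [0.4625 0.1435 0.0911] shift [ 0.8  0.1 59.1] turn [ 0.0009  0.0013 -0.0004] q [-0.27  0.55 -0.1   2.03  0.1   0.57  1.33] F [-0.6  0.  -0.2] w 0.702 ff 0.0
((451.0953063964844, 141.84707641601562), (53.441261291503906, 26.546951293945312), 11.946096420288086) ((321.0, 231.0), (74.0, 38.0), 90.0)
```

View pics/w2.png

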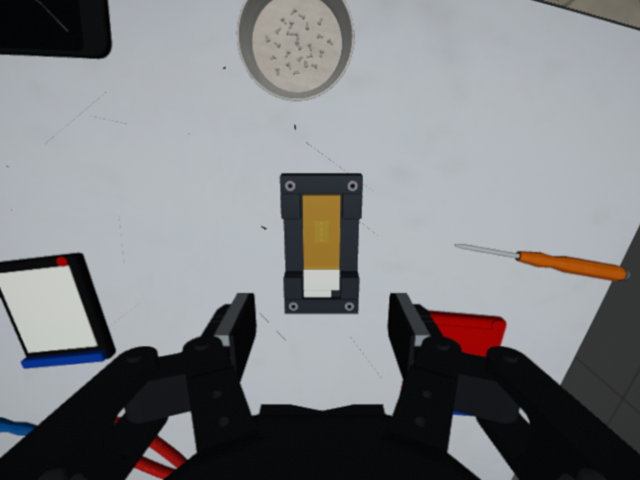

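Slide at column 321, jaw midpoint at about 320, so they are centred. I'll descend, then close partway.

```bash
python3 -m pendant '[{"tx":0,"ty":0,"tz":15,"ax":0,"ay":0,"az":0},{"tx":0,"ty":0,"tz":30,"ax":0,"ay":0,"az":0},{"tx":0,"ty":0,"tz":42,"ax":0,"ay":0,"az":0},{"tx":0,"ty":0,"tz":52,"ax":0,"ay":0,"az":0},{"tx":0,"ty":0,"tz":57,"ax":0,"ay":0,"az":0},{"tx":0,"ty":0,"tz":57,"ax":0,"ay":0,"az":0},{"tx":0,"ty":0,"tz":57,"ax":0,"ay":0,"az":0},{"tx":0,"ty":0,"tz":57,"ax":0,"ay":0,"az":0}]' 34; python3 -m pendant '[{"tx":0,"ty":0,"tz":0,"ax":0,"ay":0,"az":0},{"tx":0,"ty":0,"tz":0,"ax":0,"ay":0,"az":0},{"tx":0,"ty":0,"tz":0,"ax":0,"ay":0,"az":0},{"tx":0,"ty":0,"tz":0,"ax":0,"ay":0,"az":0}]' 20 40
```

```text
time_s: 2.7
ee_pos: [0.463, 0.142, 0.0338]
ee_rot: [-0.323, 3.123, 0.001]
force: [0.5, 0.0, 0.3]
width: 0.397
finger_force: 0.0
time_s: 3.03
ee_pos: [0.4625, 0.1417, 0.0333]
ee_rot: [-0.323, 3.125, 0.0]
force: [0.9, -0.3, -1.1]
width: 0.235
finger_force: 0.0
```

Run:
```python
from h import *
go([.4617,.1435,.032],12,0,1)
im=robot.camera('wrist')[:,:,::-1]; cv2.imwrite('pics/w3.png',im)
```

```text
t 3.0333 pos [0.4625 0.1417 0.0333] shift [0.4 1.9 1.3] turn [ 0.      0.0004 -0.0033] q [-0.29  0.65 -0.08  2.07  0.12  0.42  1.31] F [ 0.9 -0.3 -1.1] w 0.235 ff 0.0
```

View pics/w3.png

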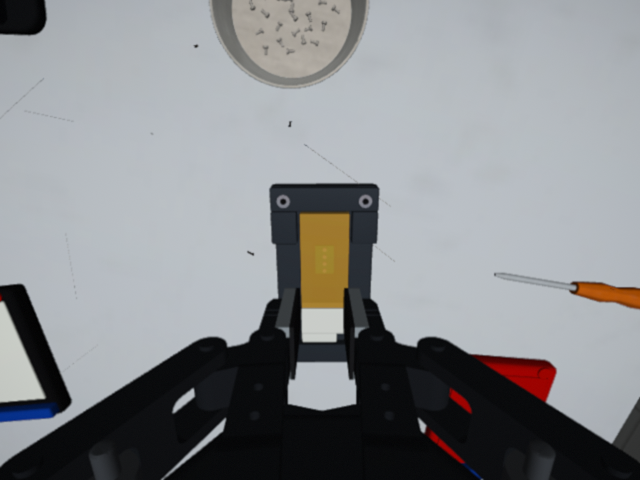

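The wrist view shows the slide still seated in the mould, clear end at (325,255). The pads, at columns 296 and 347, appear over the slide and hide the label end. I'll project known tool points into this view to see where the tips really are.

Run:
```python
from h import *
s=robot.state(); A=R.from_rotvec(s['ee_rot']); c=robot.calibration('wrist')
K=np.array([[c['fx'],0,c['cx']],[0,c['fy'],c['cy']],[0,0,1.]])
def pr(P): return cv2.projectPoints(np.array(P,float),np.array(c['rvec']),np.array(c['tvec']),K,np.array([c['k1'],0,0,0.]))[0][:,0].round(0).tolist()
def T(p): return s['ee_pos']+A.apply(np.array(p)/1000)
for z in (0,6,13,19,25): print(z,pr([T([x,y,z]) for x in(-11,11) for y in (-10,10)]))
y=np.radians(12);ux=np.array([np.cos(y),np.sin(y),0]);uy=np.array([-np.sin(y),np.cos(y),0])
for sc in ([.4617,.1438,.019],): print('slide',pr([np.array(sc)+ux*a+uy*b for a in(-.038,0,.038) for b in (-.013,.013)]))
im=cv2.imread('pics/w3.png'); cv2.imwrite('pics/w3c.png',cv2.resize(im[170:400,220:430],None,fx=2.6,fy=2.6,interpolation=cv2.INTER_CUBIC))
```

```text
0 [[300.0, 311.0], [339.0, 311.0], [299.0, 272.0], [340.0, 272.0]]
6 [[301.0, 306.0], [338.0, 306.0], [300.0, 267.0], [339.0, 267.0]]
13 [[301.0, 300.0], [338.0, 300.0], [301.0, 262.0], [338.0, 262.0]]
19 [[302.0, 295.0], [337.0, 295.0], [301.0, 259.0], [338.0, 259.0]]
25 [[303.0, 291.0], [337.0, 291.0], [302.0, 255.0], [337.0, 255.0]]
slide [[298.0, 211.0], [349.0, 211.0], [300.0, 280.0], [348.0, 280.0], [301.0, 341.0], [346.0, 341.0]]
```

View pics/w3c.png

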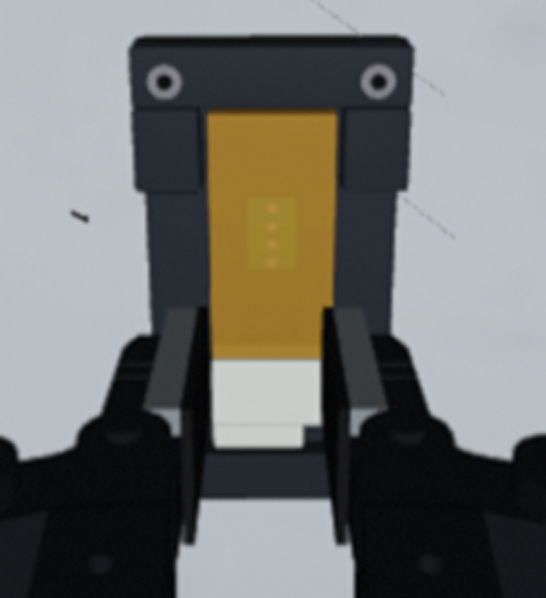

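The crop shows the fingertip front edges at full-image row 288 with a 45 px gap for a 20 mm opening, about 2.25 px/mm. The slide is at 1.88 px/mm, so the tips are well above the slide and higher than the nominal tool data say. I'll open to 45 mm and probe downward in small, force-checked steps.

```bash
python3 -m pendant '[{"tx":0,"ty":0,"tz":0,"ax":0,"ay":0,"az":0},{"tx":0,"ty":1.5,"tz":0,"ax":0,"ay":0,"az":0},{"tx":0,"ty":1.5,"tz":0,"ax":0,"ay":0,"az":0},{"tx":0,"ty":1.5,"tz":2,"ax":0,"ay":0,"az":0},{"tx":0,"ty":1.5,"tz":4,"ax":0,"ay":0,"az":0},{"tx":0,"ty":1.5,"tz":6,"ax":0,"ay":0,"az":0},{"tx":0,"ty":1.5,"tz":6,"ax":0,"ay":0,"az":0},{"tx":0,"ty":1.5,"tz":6,"ax":0,"ay":0,"az":0}]' 45
python3 - <<'E'
from h import *
s=robot.state(); c=robot.calibration('wrist'); print(c['fx'],c['k1'])
print('cam in tool mm',(R.from_rotvec(s['ee_rot']).inv().apply(ray(c,[[320,240]])[0]-s['ee_pos'])*1000).round(1), 'axes',(R.from_rotvec(s['ee_rot']).inv()*R.from_rotvec(c['rvec']).inv()).as_matrix().round(3).tolist())
im=robot.camera('scene')[:,:,::-1]; cv2.imwrite('pics/s2.png',cv2.resize(im[200:420,120:400],None,fx=2.7,fy=2.7,interpolation=cv2.INTER_CUBIC))
E
```

```text
time_s: 3.75
ee_pos: [0.4619, 0.1431, 0.0268]
ee_rot: [0.323, -3.124, 0.0]
force: [-0.4, 0.8, 0.1]
width: 0.525
finger_force: 0.0
339.0078601639754 -0.021791869780848742
cam in tool mm [  73.5    1.2 -156.3] axes [[-0.0, -0.957, -0.291], [1.0, -0.0, -0.001], [0.0, -0.291, 0.957]]
```

View pics/s2.png

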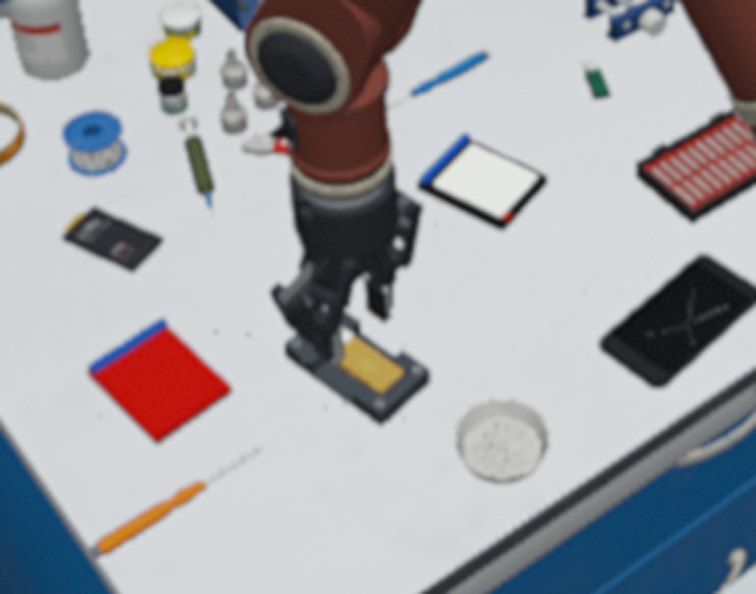

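The scene crop shows the open jaws hovering over the mould's label half, with the right tip at crop (383,317), clearly above it. Working from the wrist view, the tips come out about 18 mm behind the reported TCP. I'll keep probing down.

```bash
python3 - <<'E'
from h import *
s=robot.state(); A=R.from_rotvec(s['ee_rot']); c=robot.calibration('scene')
o,d=ray(c,[[120+383/2.7,200+317/2.7],[120+335/2.7,200+357/2.7]])
for z in (.005,.02,.035,.05,.065): print(z,[(A.inv().apply(o+k*(z-o[2])/k[2]-s['ee_pos'])*1000).round(0).tolist() for k in d])
E
python3 -m pendant '[{"tx":0,"ty":0,"tz":2,"ax":0,"ay":0,"az":0},{"tx":0,"ty":0,"tz":4,"ax":0,"ay":0,"az":0},{"tx":0,"ty":0,"tz":6,"ax":0,"ay":0,"az":0},{"tx":0,"ty":0,"tz":8,"ax":0,"ay":0,"az":0},{"tx":0,"ty":0,"tz":8,"ax":0,"ay":0,"az":0}]'
```

```text
0.005 [[-19.0, -49.0, 22.0], [-19.0, 4.0, 22.0]]
0.02 [[-10.0, -40.0, 7.0], [-10.0, 13.0, 7.0]]
0.035 [[-0.0, -32.0, -8.0], [-1.0, 21.0, -8.0]]
0.05 [[9.0, -23.0, -23.0], [8.0, 29.0, -23.0]]
0.065 [[18.0, -14.0, -38.0], [17.0, 37.0, -38.0]]
time_s: 4.22
ee_pos: [0.4617, 0.1431, 0.0186]
ee_rot: [0.323, -3.124, 0.0]
force: [-0.4, 0.1, -0.1]
width: 0.528
finger_force: 0.0
```

The scene rays agree: the tips lie about 17 mm behind the reported TCP, so they're now at z ≈ 0.036. I'll continue down.

```bash
python3 -m pendant '[{"tx":0,"ty":0,"tz":3,"ax":0,"ay":0,"az":0},{"tx":0,"ty":0,"tz":6,"ax":0,"ay":0,"az":0},{"tx":0,"ty":0,"tz":9,"ax":0,"ay":0,"az":0},{"tx":0,"ty":0,"tz":12,"ax":0,"ay":0,"az":0},{"tx":0,"ty":0,"tz":14,"ax":0,"ay":0,"az":0},{"tx":0,"ty":0,"tz":14,"ax":0,"ay":0,"az":0}]'; python3 -m pendant '[{"tx":0,"ty":0,"tz":2,"ax":0,"ay":0,"az":0},{"tx":0,"ty":0,"tz":4,"ax":0,"ay":0,"az":0},{"tx":0,"ty":0,"tz":6,"ax":0,"ay":0,"az":0},{"tx":0,"ty":0,"tz":8,"ax":0,"ay":0,"az":0},{"tx":0,"ty":0,"tz":8,"ax":0,"ay":0,"az":0}]'
python3 - <<'E'
from h import *
im=robot.camera('wrist')[:,:,::-1]; cv2.imwrite('pics/w4.png',cv2.resize(im[170:420,200:440],None,fx=2.3,fy=2.3,interpolation=cv2.INTER_CUBIC))
E
```

```text
time_s: 4.72
ee_pos: [0.4617, 0.1431, 0.0045]
ee_rot: [0.323, -3.124, 0.0]
force: [-0.4, 0.1, 0.5]
width: 0.532
finger_force: 0.0
time_s: 5.13
ee_pos: [0.4618, 0.1431, -0.0033]
ee_rot: [0.323, -3.124, 0.0]
force: [0.2, 0.6, -0.1]
width: 0.525
finger_force: 0.0
```

View pics/w4.png

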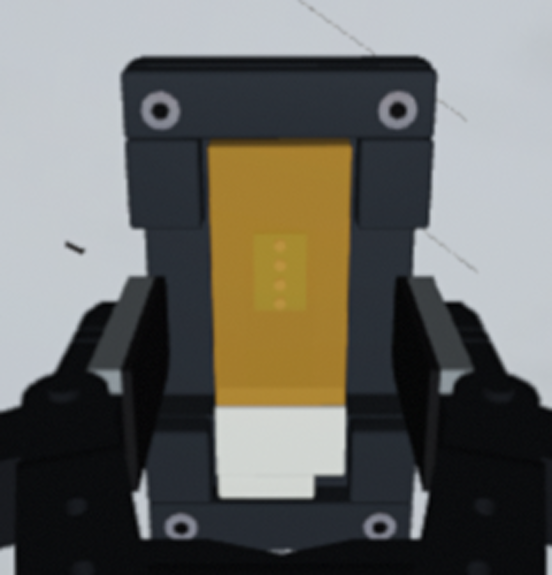

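The jaws straddle the slide: pad inner edges at crop columns 168 and 392, slide centre at 280, so they're centred. By scale the tips are now at z ≈ 0.01, level with the slide's edges. Closing.

```bash
python3 -m pendant '[{"tx":0,"ty":0,"tz":0,"ax":0,"ay":0,"az":0},{"tx":0,"ty":0,"tz":0,"ax":0,"ay":0,"az":0},{"tx":0,"ty":0,"tz":0,"ax":0,"ay":0,"az":0},{"tx":0,"ty":0,"tz":0,"ax":0,"ay":0,"az":0},{"tx":0,"ty":0,"tz":0,"ax":0,"ay":0,"az":0},{"tx":0,"ty":0,"tz":0,"ax":0,"ay":0,"az":0}]' 15 50
```

```text
time_s: 5.68
ee_pos: [0.4621, 0.1432, -0.0026]
ee_rot: [-0.323, 3.125, -0.0]
force: [-0.3, -0.4, 6.4]
width: 0.284
finger_force: 49.6
```

Gripped: 24 mm opening, 50 N. Lifting.

```bash
python3 -m pendant '[{"tx":0,"ty":0,"tz":-3,"ax":0,"ay":0,"az":0},{"tx":0,"ty":0,"tz":-8,"ax":0,"ay":0,"az":0},{"tx":0,"ty":0,"tz":-16,"ax":0,"ay":0,"az":0},{"tx":0,"ty":0,"tz":-28,"ax":0,"ay":0,"az":0},{"tx":0,"ty":0,"tz":-45,"ax":0,"ay":0,"az":0},{"tx":0,"ty":0,"tz":-65,"ax":0,"ay":0,"az":0},{"tx":0,"ty":0,"tz":-90,"ax":0,"ay":0,"az":0},{"tx":0,"ty":0,"tz":-115,"ax":0,"ay":0,"az":0}]'
python3 - <<'E'
from h import *
g=np.array
# slide centre is in tool approx z=-17..-22 (13-16 above -0.0026): offset o (tool), target slide centre above panel at 0.115
T=go([0,0,0],18.8,25,1)
off=T.apply([0,0,-.018])   # slide centre rel. TCP
pos=g([.5605,-.057,.115])-off
print(pos.round(4)); go(pos,18.8,25,1); go(pos,18.8,0,1)
im=robot.camera('wrist')[:,:,::-1]; cv2.imwrite('pics/w5.png',im)
E
```

```text
time_s: 6.35
ee_pos: [0.4616, 0.143, 0.1134]
ee_rot: [0.323, -3.124, 0.0]
force: [1.1, -0.4, -0.7]
width: 0.286
finger_force: 49.2
t 6.35 pos [0.4616 0.143  0.1134] shift [481.  -45.4 113.8] turn [-0.0266 -0.4366 -0.1199] q [-0.27  0.51 -0.11  2.01  0.09  0.62  1.34] F [ 1.1 -0.4 -0.7] w 0.286 ff 49.2
[ 0.5677 -0.0545  0.0987]
t 6.35 pos [0.4616 0.143  0.1134] shift [ -63.4 -215.1   14.7] turn [-0.0266 -0.4366 -0.1199] q [-0.27  0.51 -0.11  2.01  0.09  0.62  1.34] F [ 1.1 -0.4 -0.7] w 0.286 ff 49.2
t 6.35 pos [0.4616 0.143  0.1134] shift [ -63.4 -215.1   14.7] turn [-1.000e-04 -8.000e-04 -1.218e-01] q [-0.27  0.51 -0.11  2.01  0.09  0.62  1.34] F [ 1.1 -0.4 -0.7] w 0.286 ff 49.2
```

View pics/w5.png

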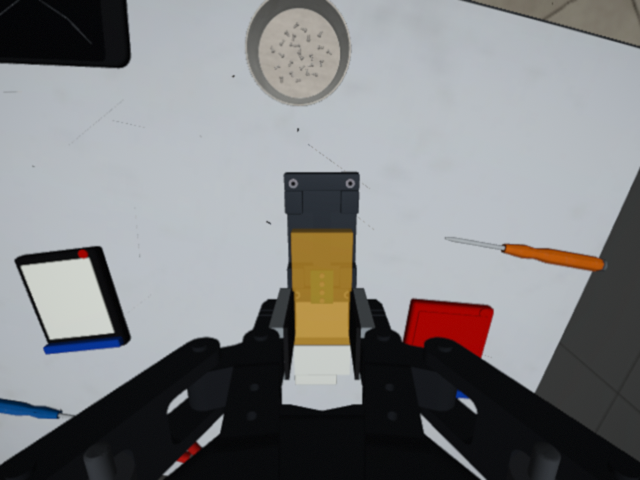

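The slide is out of the mould and held centred in the jaws (rows 231–383), frosted end at the lower end (320,360). Now I'll move over the panel with the tilt.

```bash
python3 -m pendant '[{"tx":-4,"ty":-14,"tz":1,"ax":-0.002,"ay":-0.03,"az":-0.008},{"tx":-12,"ty":-40,"tz":3,"ax":-0.005,"ay":-0.08,"az":-0.02},{"tx":-22,"ty":-74,"tz":5,"ax":-0.009,"ay":-0.15,"az":-0.04},{"tx":-32,"ty":-110,"tz":8,"ax":-0.014,"ay":-0.22,"az":-0.06},{"tx":-43,"ty":-146,"tz":10,"ax":-0.018,"ay":-0.29,"az":-0.08},{"tx":-52,"ty":-176,"tz":12,"ax":-0.022,"ay":-0.36,"az":-0.1},{"tx":-59,"ty":-200,"tz":14,"ax":-0.025,"ay":-0.41,"az":-0.115},{"tx":-63,"ty":-215,"tz":15,"ax":-0.027,"ay":-0.437,"az":-0.12}]'
python3 -m pendant '[{"tx":0,"ty":0,"tz":0,"ax":0,"ay":0,"az":0},{"tx":0,"ty":0,"tz":0,"ax":0,"ay":0,"az":0},{"tx":0,"ty":0,"tz":0,"ax":0,"ay":0,"az":0},{"tx":0,"ty":0,"tz":0,"ax":0,"ay":0,"az":0}]'
cat > chk.py <<'E'
from h import *
go([.5677,-.0545,.0987],18.8,25,1)
s=robot.state(); A=R.from_rotvec(s['ee_rot'])
def blob(n):
    c=robot.calibration(n); im=np.ascontiguousarray(robot.camera(n)[:,:,::-1]); cv2.imwrite(f'pics/chk_{n}.png',im)
    h,sa,v=cv2.split(cv2.cvtColor(im,cv2.COLOR_BGR2HSV))
    m=((h>10)&(h<32)&(sa>90)).astype(np.uint8)*255
    if n=='top': m[:, :250]=0; m[:, 360:]=0; m[:190]=0; m[320:]=0
    if n=='scene': m[:200]=0; m[330:]=0; m[:,:220]=0; m[:,400:]=0
    ks=sorted(cv2.findContours(m,cv2.RETR_EXTERNAL,cv2.CHAIN_APPROX_NONE)[0],key=cv2.contourArea)[-2:]
    return c,[(cv2.contourArea(k),cv2.minAreaRect(k)) for k in ks],ks
for n in('wrist','top','scene'):
    c,r,ks=blob(n); print(n,[(a,[np.round(q,1).tolist() for q in x]) for a,x in r])
    if n=='wrist':
        # cast hull corners onto plane tool z=-20 (slide top face, guess)
        o,d=ray(c,cv2.boxPoints(r[-1][1])); o=A.inv().apply(o-s['ee_pos']); d=A.inv().apply(d)
        print('in tool mm',((o+d*((-.020-o[2])/d[:,2])[:,None])*1000).round(1).tolist())
E
python3 chk.py
```

```text
time_s: 7.07
ee_pos: [0.5673, -0.0593, 0.0966]
ee_rot: [-0.435, 2.673, 0.095]
force: [0.3, -1.0, -0.7]
width: 0.283
finger_force: 49.2
time_s: 7.4
ee_pos: [0.5678, -0.0522, 0.0976]
ee_rot: [-0.447, 2.671, 0.1]
force: [-0.9, -0.4, -0.6]
width: 0.285
finger_force: 49.2
t 7.4 pos [ 0.5678 -0.0522  0.0976] shift [ 0.3 -2.2 -1.3] turn [0.0018 0.0016 0.0031] q [ 0.44  0.58 -0.39  2.13  0.2   0.07  1.85] F [-0.9 -0.4 -0.6] w 0.285 ff 49.2
wrist [(308.5, [[344.3, 400.7], [13.0, 32.2], 80.9]), (6725.0, [[321.5, 286.0], [116.0, 61.0], 90.0])]
in tool mm [[38.5, -11.7, -20.0], [38.5, 13.6, -20.0], [-16.8, 15.1, -20.0], [-16.8, -13.1, -20.0]]
top [(53.5, [[300.2, 239.4], [6.3, 10.7], 63.4])]
scene [(90.0, [[305.6, 239.4], [13.0, 9.0], 48.4])]
```

The slide is square in the jaws and centred within about 1 mm. The target pose is reached within about 3 mm and 0.2°. I'll settle and hand in.

```bash
python3 -m pendant '[{"tx":0,"ty":0,"tz":0,"ax":0,"ay":0,"az":0},{"tx":0,"ty":0,"tz":0,"ax":0,"ay":0,"az":0},{"tx":0,"ty":0,"tz":0,"ax":0,"ay":0,"az":0},{"tx":0,"ty":0,"tz":0,"ax":0,"ay":0,"az":0},{"tx":0,"ty":0,"tz":0,"ax":0,"ay":0,"az":0},{"tx":0,"ty":0,"tz":0,"ax":0,"ay":0,"az":0}]'
python3 - <<'E'
from h import *
go([.5677,-.0545,.0987],18.8,25,1)
s=robot.state(); A=R.from_rotvec(s['ee_rot']); p=s['ee_pos']+A.apply([.0005,.001,-.013]); print('slide',p.round(4),'dq',abs(s['dq']).max())
print('label dir',A.apply([-1,0,0]).round(3))
print(robot.close_job())
E
```

```text
time_s: 8.05
ee_pos: [0.5677, -0.0544, 0.097]
ee_rot: [-0.442, 2.672, 0.099]
force: [0.4, 0.2, -1.2]
width: 0.28
finger_force: 49.2
t 8.05 pos [ 0.5677 -0.0544  0.097 ] shift [-0.6 -0.1 -1.5] turn [ 0.0003  0.0011 -0.0002] q [ 0.44  0.58 -0.39  2.13  0.2   0.07  1.85] F [ 0.4  0.2 -1.2] w 0.28 ff 49.2
slide [ 0.5618 -0.0554  0.1086] dq 0.0017053335898644041
label dir [0.858 0.292 0.424]
the job is handed in; nothing more can be done
None
```

The job is handed in at 8.05 s: the slide is held steady at about 50 N over the panel's middle, about 10 cm above its top, label face up, label end toward the blue strip and raised about 25°; no verdict was returned, and I did not re-measure the bystanders.

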